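# Read the carton's label with the scanner from its dock

### The job

Book in the carton of dowel pins: take the stick scanner by its handle, across the read key, draw it up out of its charging dock, and tilt it well over, about halfway to level, so that its nose looks from in front at the barcode label on the carton's front side, from about a hand's breadth away (10 cm or so), clear of everything. Finish while still holding it there: scanner raised, steady, read key squeezed and beam on the middle of the label. Leave the carton and the other things on the bench where they are.

Things in the scene. Friction and masses are not known exactly. Their poses are not given: they have to be found in the camera images.
- scanner: cordless stick scanner, grey and black, 44x38x146 mm, 0.17 kg, nose down in the dock. Origin: centre of the window in the nose; z runs up the handle, so the beam leaves along -z. Barrel 36 (x) by 30 (y) mm for z 0 to 56 mm, collar 44x38 to z 62 (it rests on the dock's mouth), handle 34 (x) by 28 (y) to z 142, wire loop to 146. Read key on the handle's +y side. Centre of mass near z 86 mm
- key_face (a point): centre of the outer face of the read key, 17.5 mm out on the scanner's +y side and at scanner z = 106 mm: grip here, one finger on the key and the other on the plain -y side (31 mm apart). Its axes are those of the scanner
- scan_key (a joint): read key, a spring key 13 mm wide and 26 mm long that moves toward the scanner's -y: 0 = out (3 mm proud of the handle), 0.003 m = pressed flush, at most 0.0035; needs 1.5 N to start and about 6 N to be flush, so that an ordinary grasp across it presses it
- dock: black charging dock fixed to the bench, foot 96 (x) by 84 (y) by 12 mm with an upright rectangular well, 57x51 mm outside, in its middle. Origin under its centre, z up. The scanner stands in it with its axes along the dock's, window 16 mm above the bench
- carton: small brown cardboard carton, 66 (x) x 110 (y) x 50 (z) mm, 0.42 kg, standing loose toward the back of the bench. Origin at the centre of its underside, z up; the barcode label is on its long front side, which faces the carton's -x, roughly toward the robot
- label (a point): centre of the barcode label, on the upright front face of the carton (33 mm in front of the carton's middle, 25 mm above the bench). Axes as the carton's: the label's normal points out along -x
- tape_measure: yellow pocket tape measure, 36x82x66 mm, a bystander left of the dock; origin under its middle
- bolt_small: plain steel hex bolt lying on the bench in front of the carton, 22x68x20 mm, a bystander; origin under its middle
- washer: flat steel washer, 44 mm across and 8 mm thick, a bystander lying in front of the carton; origin under its middle
- bush: flanged steel bush standing on its flange, 41x41x33 mm, a bystander right of the carton; origin under its middle
- tube_long: white square-tube offcut standing on end behind the carton, 25x25x145 mm, a bystander; origin under its middle
- parts_case: flat blue organiser case with a clear lid at the right front of the bench, 205x279x51 mm, heavy, a bystander; origin under its middle
- dock_mouth (a point): centre of the well's mouth, 72 mm above the bench. The well is 39 (x) by 33 (y) mm inside, so the barrel has 1.5 mm of play a side, and its floor is 60 mm down: the scanner comes free after being drawn 56 mm straight up
Mind the look-alikes: they are no part of the job. What is shaped like the scanner but yellow is not meant.

How it is judged:
By the outcome, as a careful person would: the job done as asked, in the order asked, and still so for the second after the job is handed in, while the arm keeps its last pose, push and grip.
It also fails if it takes over 35 s, if anything falls off the work surface, if the arm or the gripper's body presses on something with over 40 N, if the wrist force passes 120 N, or if a joint passes its speed limit or range.

### The arm

A 6-joint arm with a two-finger parallel gripper is mounted at the origin on a cart in front of the work surface, level with it; the furniture and walls round the work are solid. World frame = base frame: x ahead of the robot, y to its left, z up, the work surface at z = 0. Lengths are in m, angles in degrees, forces in N, time in s.
With the tool pointing down it reaches from about 0.25 to 0.725 m from the base axis. Payload 9.7 kg.
Tool frame: the origin (TCP) lies at the very end of the fingers, on their centre line; the grasp point (between the pads) lies 19 mm behind it; z points along the fingers, y is the line along which they close (so a half turn about z gives the same grasp; the last joint's range is limited). The gripper opens to 85 mm and grips with 20 to 120 N. Pads are 22 mm wide; open, the fingers measure 114 mm over their backs; the gripper's body (76 mm by 85 mm) begins 54 mm behind the grasp point. The pads swing forward as they close: fully open they stand 13 mm farther back than shut.
Start: joints at [72.88, 4.979, 10.078, 95.1, 0, 90], TCP at [0.162, 0.526, 0.231] pointing down, gripper open.
Joint ranges: [-179.16, 179.16], [-48.56, 103.87], [-65.8, 70.77], [-126.05, 130.52], [-82.76, 87.17], [-180, 180]. Speed limits (degrees/s): [127.2, 127.2, 147.25, 180, 180, 180].

### API

Orientations are given as [roll, pitch, yaw] about the fixed x, y, z axes, in that order (R = Rz(yaw) Ry(pitch) Rx(roll)).
In Python, from workcell import bot gives the robot as it stands.
- The arm moves only by the tool step_arm, never from a script. Its argument "targets" is a list of rows, each a list of 3 entries, a list of its own where there are three numbers: the opening, from 0 (shut) to 1 (fully open), then the shift along the world's x, y, z in mm, then the turn, a rotation vector about the world's x, y, z in rad. In form: [[grip, [tx, ty, tz], [wx, wy, wz]], ...]. A call has 1 to 8 rows; each row is the pose to reach, as a shift and turn from the pose commanded when the call began; what a row does not reach only later rows make up. A row lasts 1/10 s, in which the tool goes at most 50 mm and 8.59 degrees, less where a joint would pass 70% of its speed; a pose out of reach is approached as far as the arm can. A call with a gripper value outside its range is refused whole. The fingers move at their own pace and stop on an object; "force" is the grip in N (left out, the last holds). Time passes only in rows, so rows that repeat a pose let the fingers close. It gives the time, the measured TCP pose, the force, the opening and the grip force at its end, in the units of the state.
- bot.get_obs(): the state, without advancing time (a new reading comes with each control period).
- bot.camera(name): name is "scene" or "top" or "wrist"; returns (picture, depth): 400x640x3 uint8, red, green, blue; 400x640 float32, m along the optical axis (not along the pixel's ray), 0 where there is no reading.
- bot.camera_params(name): a dict with "K" (3x3 intrinsics, pixels), "R" (3x3) and "t" (3): a world point X has camera coordinates R X + t. Camera axes: x right, y down, z forward; pixel columns grow to the right and rows downward; lengths in m; the calibration is good to about 2 mm. A picture is of the moment at which its call begins: read the wrist's pose just before it. camera_params takes no time and is no camera call; for the wrist camera it gives the pose at the moment of the call.
- bot.job_done(): hands the job in; it is judged then, once.
The state is a dict: "time": time; "q": joint angles; "qd": joint speeds; "joint_efforts": joint torques, N m; "ee_pos": TCP position; "tcp_rot": TCP orientation; "wrist_force": force on the tool from outside, world axes, zero at the start; "torque": the same for the moment, N m; "opening": finger opening in m; "grasp_force": force on a finger pad.
Only numpy, scipy, OpenCV 4.12 (cv2) and the standard library are available. Lean on these libraries where they do the work, as an engineer would, in place of code of your own. Each camera call takes 0.05 s, during which the arm holds its last target. There are 200 camera calls.

## Working session

There is one attempt and no reset: what is moved stays moved. The work goes in short steps, Python scripts to look and compute and a tool call to move; the robot and the scene stay as the last step left them, time stands still between calls to the robot, and variables do not carry over. Pictures are saved under pics/ and viewed, at most 10 in all, crops included, and the job is handed in when it is done.

Besides the shell and the picture viewer there is one more tool, called after "Request:" as name([rows], argument=value, ...), one row to a line, values as JSON. step_arm: Moves the arm, as the interface text tells. Its arguments: {"type":"object","properties":{"targets":{"type":"array","items":{"type":"array"}},"force":{"type":"number"}},"required":["targets"]}

```bash
mkdir -p pics; ls; python3 - <<'E'
from workcell import bot
import numpy as np, cv2
o=bot.get_obs(); print(o)
for n in ["scene","top"]:
    im,d=bot.camera(n); p=bot.camera_params(n)
    np.savez(f"{n}.npz",im=im,d=d,**{k:np.array(p[k]) for k in "KRt"})
    cv2.imwrite(f"pics/{n}0.png",im[:,:,::-1])
    print(n,p)
E
```

```text
pics
{'time': 0.0, 'q': array([ 7.28793336e+01,  5.00949476e+00,  1.00323086e+01,  9.50987226e+01,
       -1.62594904e-03,  8.99987717e+01]), 'qd': array([-0.03612653, -0.0151567 ,  0.00409435, -0.08380328,  0.09180528,
       -0.04709002]), 'joint_efforts': array([ 9.86349842e-04, -5.20394003e+01,  4.64801967e+01,  1.66505284e-02,
        1.44643218e-04, -4.86669563e-06]), 'ee_pos': array([0.1618494 , 0.5253978 , 0.23057925]), 'tcp_rot': array([-1.79924091e+02,  1.62432028e-03,  1.62880564e+02]), 'wrist_force': array([-0.24193348, -0.10132654, -0.10752753]), 'torque': array([ 0.0347957 ,  0.02296538, -0.01309502]), 'grasp_force': 0.0, 'opening': 0.08519191270938778}
scene {'K': array([[488.1630256 ,   0.        , 322.34336691],
       [  0.        , 488.1630256 , 200.52927838],
       [  0.        ,   0.        ,   1.        ]]), 'R': array([[ 0.7903277 , -0.61261323,  0.00933566],
       [-0.29178491, -0.3897405 , -0.87347805],
       [ 0.5387427 ,  0.6876099 , -0.48677401]]), 't': array([-0.44350113,  0.27805787,  1.45652805])}
top {'K': array([[416.01813113,   0.        , 326.21439831],
       [  0.        , 416.01813113, 198.24876787],
       [  0.        ,   0.        ,   1.        ]]), 'R': array([[ 0.17326762, -0.98485303,  0.00654445],
       [-0.92377632, -0.16481911, -0.34564717],
       [ 0.34149031,  0.05384385, -0.93834173]]), 't': array([-0.08457356,  0.61856671,  1.05260339])}
```

View pics/scene0.png

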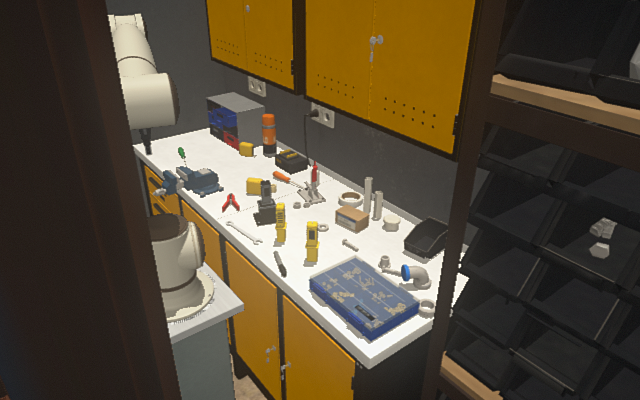

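View pics/top0.png

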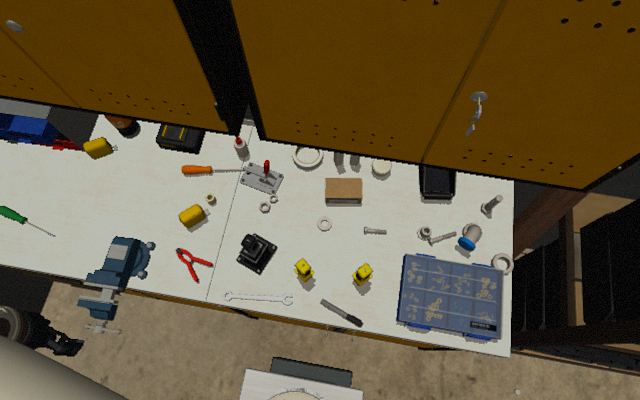

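The wanted scanner is grey/black in the dock, at scene (266,195) / top (258,250). Look-alikes are the yellow sticks at scene (280,222) and (312,240), top (304,270) and (363,274). The dark pen at scene (280,263) and the tubes at (368,195) and (378,207) don't match the description. The carton is at scene (352,218), top (344,190). Next: a close crop and measurements.

```bash
cat > h.py <<'E'
import numpy as np, cv2
def cloud(n,f=None):
    z=np.load(f or n+".npz"); d=z["d"]; K,R,t=z["K"],z["R"],z["t"]
    v,u=np.mgrid[:400,:640]
    c=np.stack([(u-K[0,2])/K[0,0]*d,(v-K[1,2])/K[1,1]*d,d],-1)
    P=(c-t)@R; P[d==0]=np.nan
    return z["im"],P,-R.T@t
E
python3 - <<'E'
from h import *
for n,roi in [("top",(225,225,60,55)),("scene",(240,165,60,65))]:
    im,P,C=cloud(n); print(n,"cam",C.round(3))
    x,y,w,h=roi; p=P[y:y+h,x:x+w].reshape(-1,3)
    for lo,hi in [(.008,.02),(.064,.080),(.09,.14),(.14,.18)]:
        s=p[(p[:,2]>lo)&(p[:,2]<hi)]
        if len(s)>5: print(lo,len(s),s.min(0).round(3),s.max(0).round(3),np.median(s,0).round(3),[np.round(q,3) for q in cv2.minAreaRect((s[:,:2]).astype(np.float32))])
im,P,C=cloud("top"); p=P[170:212,318:372].reshape(-1,3)
for lo,hi in [(.042,.058),(.01,.04)]:
    s=p[(p[:,2]>lo)&(p[:,2]<hi)]; print("carton",len(s),np.median(s,0).round(4),[np.round(q,3) for q in cv2.minAreaRect(s[:,:2].astype(np.float32))])
im2,P2,_=cloud("scene"); p=P2[200:235,330:372].reshape(-1,3)
s=p[(p[:,2]>.042)&(p[:,2]<.056)]; print("carton scene",len(s),np.median(s,0).round(4),[np.round(q,3) for q in cv2.minAreaRect(s[:,:2].astype(np.float32))])
# cabinets / overhead obstacles: high points
for nm,PP in (("top",P),("scene",P2)):
    q=PP.reshape(-1,3); s=q[(q[:,2]>.2)&(q[:,0]>.2)&(np.abs(q[:,1])<.6)]
    print(nm,"high",len(s),[np.percentile(s[:,i],[1,50,99]).round(2) for i in range(3)] if len(s) else 0)
a=cv2.resize(im[220:285,225:290],(390,390),interpolation=cv2.INTER_CUBIC); b=cv2.resize(im2[165:230,235:300],(390,390),interpolation=cv2.INTER_CUBIC)
cv2.imwrite("pics/crop1.png",np.hstack([a,b])[:,:,::-1])
E
```

```text
top cam [ 0.227 -0.038  1.202]
0.008 409 [0.4   0.148 0.008] [0.518 0.254 0.019] [0.433 0.184 0.012] [array([0.458, 0.201]), array([0.087, 0.096]), np.float64(69.769)]
0.064 258 [0.419 0.165 0.064] [0.493 0.237 0.08 ] [0.444 0.187 0.072] [array([0.457, 0.2  ]), array([0.057, 0.063]), np.float64(70.106)]
0.09 73 [0.438 0.183 0.09 ] [0.467 0.214 0.139] [0.446 0.189 0.117] [array([0.449, 0.193]), array([0.017, 0.038]), np.float64(39.854)]
0.14 165 [0.438 0.183 0.141] [0.475 0.219 0.166] [0.454 0.198 0.157] [array([0.456, 0.2  ]), array([0.029, 0.036]), np.float64(67.903)]
scene cam [-0.353 -1.165  0.956]
0.008 334 [0.398 0.142 0.008] [0.784 0.644 0.02 ] [0.533 0.341 0.013] [array([0.586, 0.36 ]), array([0.508, 0.26 ]), np.float64(62.481)]
0.064 186 [0.397 0.021 0.064] [0.543 0.429 0.08 ] [0.439 0.183 0.07 ] [array([0.462, 0.226]), array([0.42 , 0.063]), np.float64(71.308)]
0.09 248 [0.397 0.026 0.091] [0.467 0.213 0.14 ] [0.434 0.178 0.115] [array([0.433, 0.118]), array([0.189, 0.036]), np.float64(76.826)]
0.14 101 [0.398 0.027 0.14 ] [0.47  0.212 0.162] [0.442 0.186 0.148] [array([0.43 , 0.118]), array([0.188, 0.035]), np.float64(74.856)]
carton 775 [ 0.6865 -0.0177  0.0499] [array([ 0.688, -0.018]), array([0.068, 0.108]), np.float64(10.135)]
carton 126 [ 0.6561 -0.0232  0.0245] [array([ 0.656, -0.022]), array([0.004, 0.109]), np.float64(8.872)]
carton scene 346 [ 0.6836 -0.0185  0.0493] [array([ 0.725, -0.011]), array([0.159, 0.114]), np.float64(11.397)]
top high 93312 [array([0.6 , 0.6 , 0.66]), array([-0.46, -0.05,  0.56]), array([0.46, 0.7 , 0.87])]
scene high 32547 [array([0.59, 0.6 , 0.89]), array([-0.49, -0.17,  0.57]), array([0.21, 0.61, 0.81])]
```

View pics/crop1.png

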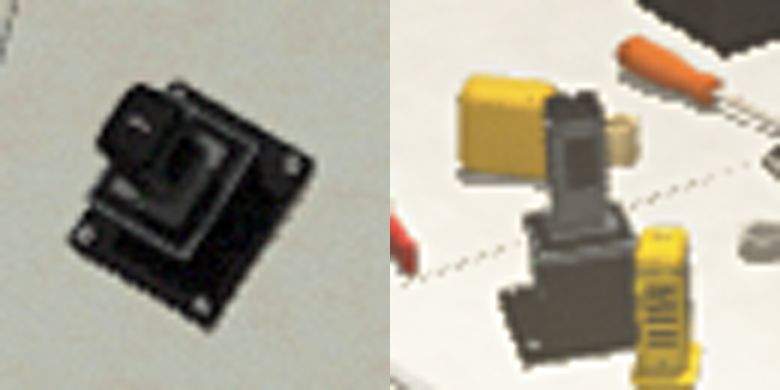

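The crop shows the grey/black scanner standing in the black dock, with its dark key facing the scene camera at crop (583,165). So scanner +y points at about -110° and scanner yaw is about 160°. The dock and scanner axis is near (0.457, 0.200). The carton is at (0.687, -0.018) with yaw about 9.5°. I'll hover above the scanner first.

Request:
step_arm([
  [1,[40,-40,10],[0,0,0]],
  [1,[75,-83,20],[0,0,0]],
  [1,[110,-122,20],[0,0,-0.02]],
  [1,[145,-160,20],[0,0,-0.05]],
  [1,[180,-199,20],[0,0,-0.05]],
  [1,[215,-238,20],[0,0,-0.05]],
  [1,[250,-276,20],[0,0,-0.05]],
  [1,[285,-315,20],[0,0,-0.05]],
])

```text
time: 0.9
ee_pos: [0.4301, 0.2285, 0.2511]
tcp_rot: [180.0, -0.0, 160.0]
wrist_force: [1.4, 1.2, 0.1]
opening: 0.0856
grasp_force: 0.0
```

Request:
step_arm([
  [1,[10,-11,0],[0,0,0]],
  [1,[10,-11,0],[0,0,0]],
  [1,[10,-11,0],[0,0,0]],
])

```text
time: 1.2
ee_pos: [0.4388, 0.2196, 0.251]
tcp_rot: [-180.0, -0.0, 160.0]
wrist_force: [0.1, -0.3, -0.2]
opening: 0.0854
grasp_force: 0.0
```

```bash
python3 - <<'E'
from workcell import bot
from h import *
o=bot.get_obs(); print({k:np.round(o[k],4) for k in ("time","q","ee_pos","tcp_rot")})
p=bot.camera_params("wrist"); im,d=bot.camera("wrist")
np.savez("w1.npz",im=im,d=d,**{k:np.array(p[k]) for k in "KRt"})
im,P,C=cloud("wrist","w1.npz"); print("cam",C.round(3))
cv2.imwrite("pics/w1.png",im[:,:,::-1])
q=P.reshape(-1,3); q=q[np.hypot(q[:,0]-.457,q[:,1]-.2)<.075]
for lo,hi in [(.008,.02),(.067,.077),(.10,.15),(.153,.161),(.161,.17)]:
    s=q[(q[:,2]>lo)&(q[:,2]<hi)]
    if len(s)>5: print(lo,len(s),np.median(s,0).round(4),[np.round(a,4) for a in cv2.minAreaRect(s[:,:2].astype(np.float32))])
E
```

```text
{'time': np.float64(1.2), 'q': array([ 2.65712e+01, -2.62500e+00,  4.55690e+00,  9.72229e+01,
        2.14000e-02,  4.65887e+01]), 'ee_pos': array([0.4388, 0.2196, 0.251 ]), 'tcp_rot': array([-1.799850e+02, -4.370000e-02,  1.599825e+02])}
cam [0.371 0.245 0.393]
0.008 2087 [0.4296 0.2186 0.0115] [array([0.4567, 0.2008]), array([0.0837, 0.0944]), np.float64(69.9366)]
0.067 1505 [0.4422 0.2118 0.071 ] [array([0.4566, 0.2008]), array([0.0567, 0.0625]), np.float64(70.1275)]
0.1 617 [0.4418 0.209  0.1294] [array([0.4527, 0.2095]), array([0.0436, 0.0238]), np.float64(25.548)]
0.153 1347 [0.4548 0.2019 0.1576] [array([0.456 , 0.2013]), array([0.0279, 0.0329]), np.float64(69.2555)]
0.161 33 [0.4573 0.2013 0.1617] [array([0.457 , 0.2009]), array([0.0091, 0.0027]), np.float64(65.2032)]
```

View pics/w1.png

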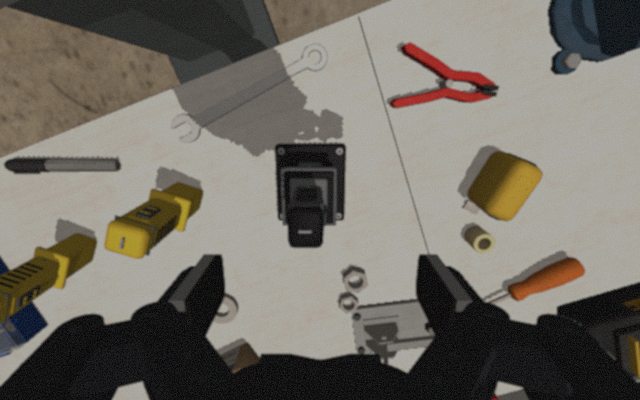

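The picture shows the scanner's handle top at (305,235), between the open fingers' line, and the dock at (310,180). The yellow look-alikes are off to the left at (150,220) and (45,275). The fits agree on an axis at (0.4566, 0.2009), yaw 160°, which matches the tool yaw. I'll align and descend.

Request:
step_arm([
  [1,[17.8,-18.7,0],[0,0,0]],
  [1,[17.8,-18.7,-30],[0,0,0]],
  [1,[17.8,-18.7,-65],[0,0,0]],
  [1,[17.8,-18.7,-100],[0,0,0]],
  [1,[17.8,-18.7,-130],[0,0,0]],
  [1,[17.8,-18.7,-149],[0,0,0]],
  [1,[17.8,-18.7,-149],[0,0,0]],
  [1,[17.8,-18.7,-149],[0,0,0]],
])

```text
time: 2.05
ee_pos: [0.4565, 0.2016, 0.103]
tcp_rot: [180.0, 0.0, 160.1]
wrist_force: [0.3, 0.2, 1.5]
opening: 0.0853
grasp_force: 0.0
```

Request:
step_arm([
  [0.3,[0,-0.6,0],[0,0,0]],
  [0.3,[0,-0.6,0],[0,0,0]],
  [0,[0,-0.6,0],[0,0,0]],
  [0,[0,-0.6,0],[0,0,0]],
  [0,[0,-0.6,0],[0,0,0]],
  [0,[0,-0.6,0],[0,0,0]],
  [0,[0,-0.6,0],[0,0,0]],
  [0,[0,-0.6,0],[0,0,0]],
], force=45)

```text
time: 2.85
ee_pos: [0.4573, 0.2, 0.103]
tcp_rot: [180.0, 0.0, 160.0]
wrist_force: [-1.0, -0.9, 5.6]
opening: 0.0275
grasp_force: 45.1
```

Opening is 27.5 mm, so the key is flush. Drawing straight up.

Request:
step_arm([
  [0,[0,0,5],[0,0,0]],
  [0,[0,0,15],[0,0,0]],
  [0,[0,0,27],[0,0,0]],
  [0,[0,0,40],[0,0,0]],
  [0,[0,0,55],[0,0,0]],
  [0,[0,0,75],[0,0,0]],
  [0,[0,0,110],[0,0,0]],
  [0,[0,0,150],[0,0,0]],
])

```text
time: 3.65
ee_pos: [0.4564, 0.1998, 0.2538]
tcp_rot: [-180.0, -0.0, 160.0]
wrist_force: [0.8, 0.6, -1.7]
opening: 0.0276
grasp_force: 44.6
```

Request:
step_arm([
  [0,[0,0,35],[0,0,0]],
  [0,[0,0,35],[0,0,0]],
  [0,[0,0,35],[0,0,0]],
])

```text
time: 3.95
ee_pos: [0.4573, 0.2001, 0.2883]
tcp_rot: [179.9, 0.1, 160.0]
wrist_force: [-0.5, 0.4, -3.2]
opening: 0.0276
grasp_force: 44.8
```

```bash
python3 - <<'E'
from workcell import bot
from h import *
o=bot.get_obs(); print({k:np.round(o[k],4) for k in ("time","q","ee_pos","tcp_rot","wrist_force","opening","grasp_force")})
for n in ("scene","top"):
    im,d=bot.camera(n); p=bot.camera_params(n)
    np.savez(n+"2.npz",im=im,d=d,**{k:np.array(p[k]) for k in "KRt"})
im,P,C=cloud("scene","scene2.npz")
a=cv2.resize(im[110:250,230:400],None,fx=3.5,fy=3.5,interpolation=cv2.INTER_CUBIC)
cv2.imwrite("pics/s2.png",a[:,:,::-1])
im,P,C=cloud("top","top2.npz"); p=P[165:215,312:378].reshape(-1,3)
for lo,hi in [(.042,.056),(.006,.042)]:
    s=p[(p[:,2]>lo)&(p[:,2]<hi)&(p[:,0]>.635)]; print("carton",len(s),np.median(s,0).round(4),[np.round(q,4) for q in cv2.minAreaRect(s[:,:2].astype(np.float32))])
E
```

```text
{'time': np.float64(3.95), 'q': array([ 2.363610e+01, -4.282000e-01,  1.092070e+01,  1.012451e+02,
        2.000000e-03,  4.362220e+01]), 'ee_pos': array([0.4573, 0.2001, 0.2883]), 'tcp_rot': array([1.799270e+02, 7.370000e-02, 1.600138e+02]), 'wrist_force': array([-0.4511,  0.3666, -3.1905]), 'opening': np.float64(0.0276), 'grasp_force': np.float64(44.8314)}
carton 765 [ 0.6866 -0.0183  0.05  ] [array([ 0.7009, -0.0428]), array([0.0916, 0.1754]), np.float64(27.2692)]
carton 232 [ 0.6597 -0.0319  0.0241] [array([ 0.7152, -0.0128]), array([0.1387, 0.2047]), np.float64(3.5127)]
```

View pics/s2.png

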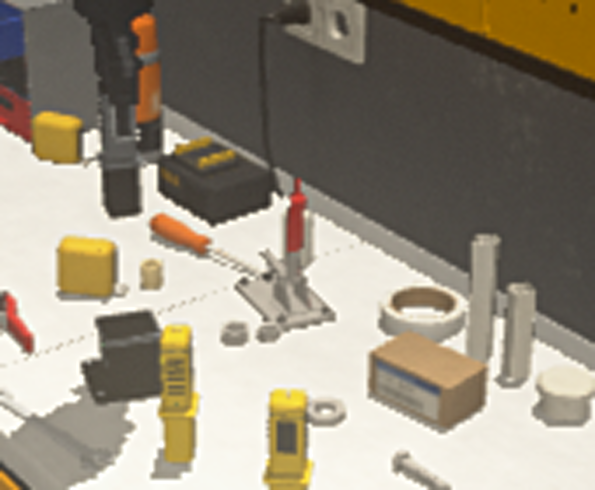

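The scanner is held clear of the empty dock at crop (120,165). The carton's label faces front at (405,390), with the tubes at (483,290) and (515,330) behind it. Before swinging over, I'll check the height and position of the yellow look-alikes, and the carton's front edge.

```bash
python3 - <<'E'
from h import *
for n in ("top","scene"):
    im,P,C=cloud(n); hsv=cv2.cvtColor(im,cv2.COLOR_RGB2HSV)
    m=(hsv[...,0]>18)&(hsv[...,0]<35)&(hsv[...,1]>120)&(P[...,2]>.02)&(P[...,2]<.2)&(P[...,1]<.13)&(P[...,1]>-.2)&(P[...,0]<.6)&(P[...,0]>.2)
    k,l,st,c=cv2.connectedComponentsWithStats(m.astype(np.uint8))
    for i in range(1,k):
        if st[i,4]>30: s=P[l==i]; print(n,c[i].round(),s.min(0).round(3),s.max(0).round(3))
for f in ("top.npz","top2.npz"):
    im,P,C=cloud("top",f); e=[]
    for u in range(328,362):   # front face points, by column
        col=P[185:212,u]; s=col[(col[:,2]>.012)&(col[:,2]<.045)&(np.abs(col[:,0]-.657)<.02)]
        e+=list(s)
    e=np.array(e); vx,vy,x0,y0=cv2.fitLine(e[:,:2].astype(np.float32),cv2.DIST_HUBER,0,.001,.001).ravel()
    print(f,len(e),"front line angle-90:",(np.degrees(np.arctan2(vy,vx))%180-90).round(2),x0.round(4),y0.round(4))
    s=P[165:215,312:378].reshape(-1,3); s=s[(abs(s[:,2]-.05)<.006)&(abs(s[:,0]-.687)<.05)&(abs(s[:,1]+.018)<.067)]
    w,v=np.linalg.eigh(np.cov(s[:,:2].T)); a=v[:,1]; print("top pca angle-90",(np.degrees(np.arctan2(a[1],a[0]))%180-90).round(2),s.mean(0).round(4))
E
```

```text
top [303. 270.] [0.394 0.025 0.021] [0.438 0.078 0.15 ]
top [363. 274.] [ 0.41  -0.133  0.022] [ 0.458 -0.081  0.148]
scene [280. 221.] [0.392 0.02  0.021] [0.437 0.076 0.146]
scene [312. 240.] [ 0.41  -0.136  0.021] [ 0.453 -0.088  0.147]
top.npz 135 front line angle-90: 9.45 0.6565 -0.0251
top pca angle-90 8.91 [ 0.6868 -0.0178  0.0498]
top2.npz 133 front line angle-90: 9.49 0.6581 -0.0339
top pca angle-90 8.89 [ 0.6872 -0.0181  0.05  ]
```

Both look-alikes are 0.15 m tall, at (0.416, 0.050) and (0.433, -0.107). The path clears them with the nose at 0.2 m or higher. Target TCP is (0.525, -0.045, 0.157), tilted 45° toward azimuth 9.3°.

Request:
step_arm([
  [0,[3,-20,5],[0.01,-0.06,0]],
  [0,[6,-50,10],[0.025,-0.16,0]],
  [0,[10,-85,10],[0.045,-0.27,0]],
  [0,[15,-120,10],[0.06,-0.38,0]],
  [0,[20,-155,10],[0.08,-0.49,0]],
  [0,[25,-190,10],[0.1,-0.6,0]],
  [0,[30,-225,5],[0.115,-0.7,0]],
  [0,[40,-245,0],[0.127,-0.775,0]],
])

```text
time: 4.85
ee_pos: [0.4959, -0.047, 0.2857]
tcp_rot: [153.9, 38.2, 150.7]
wrist_force: [0.0, -0.0, -1.8]
opening: 0.0276
grasp_force: 45.2
```

```bash
cat > st.py <<'E'
from workcell import bot
from h import *
from scipy.spatial.transform import Rotation as Ro
o=bot.get_obs(); R=Ro.from_euler("xyz",o["tcp_rot"],degrees=True); b=R.as_matrix()[:,2]
print({k:np.round(o[k],4) for k in ("time","q","ee_pos","tcp_rot","wrist_force","opening","grasp_force")})
L=np.array([.6553,-.0233,.025]); az=np.radians(9.3); n=np.array([np.cos(az),np.sin(az),0])
w=o["ee_pos"]+.087*b; d=(L-w)@n/(b@n); hit=w+d*b
print("beam",b.round(3),"az",np.degrees(np.arctan2(b[1],b[0])).round(1),"window",w.round(4),"dist",d.round(4),"hit err mm",((hit-L)*1e3).round(1))
des=np.array([n[0]*.7071,n[1]*.7071,-.7071]); tgt=L-.187*des
print("need shift mm",((tgt-o["ee_pos"])*1e3).round(1),"turn",np.cross(b,des).round(3))
E
python3 st.py
```

```text
{'time': np.float64(4.85), 'q': array([-14.9504, -44.3717, -33.578 ,  58.2314,  16.8293,  11.7064]), 'ee_pos': array([ 0.4959, -0.047 ,  0.2857]), 'tcp_rot': array([153.856 ,  38.2472, 150.7325]), 'wrist_force': array([ 0.0136, -0.019 , -1.8167]), 'opening': np.float64(0.0276), 'grasp_force': np.float64(45.1512)}
beam [ 0.7    0.113 -0.705] az 9.1 window [ 0.5568 -0.0372  0.2244] dist 0.1403 hit err mm [ -0.3   1.9 100.5]
need shift mm [  29.     2.3 -128.5] turn [0.001 0.003 0.001]
```

Request:
step_arm([
  [0,[10,1,-20],[0,0,0]],
  [0,[20,2,-45],[0,0,0]],
  [0,[29,2,-70],[0,0,0]],
  [0,[29,2,-70],[0,0,0]],
])

```text
time: 5.25
ee_pos: [0.5242, -0.0427, 0.2104]
tcp_rot: [154.1, 37.6, 151.0]
wrist_force: [-0.7, 0.0, -1.7]
opening: 0.0275
grasp_force: 45.1
```

```bash
python3 st.py
```

```text
{'time': np.float64(5.25), 'q': array([-13.0083, -41.6516, -40.4926,  48.9123,  15.5584,  13.1046]), 'ee_pos': array([ 0.5242, -0.0427,  0.2104]), 'tcp_rot': array([154.1299,  37.5748, 150.9944]), 'wrist_force': array([-0.6584,  0.033 , -1.7377]), 'opening': np.float64(0.0275), 'grasp_force': np.float64(45.1182)}
beam [ 0.691  0.116 -0.713] az 9.5 window [ 0.5844 -0.0326  0.1484] dist 0.102 hit err mm [-0.4  2.5 50.7]
need shift mm [  0.6  -2.  -53.2] turn [-0.    -0.009 -0.002]
```

Joint margins are fine. Lowering to the final pose.

Request:
step_arm([
  [0,[0,-1,-15],[0,0,0]],
  [0,[0,-2,-35],[0,0,0]],
  [0,[0,-2,-48],[0,0,0]],
  [0,[0,-2,-53],[0,0,0]],
  [0,[0,-2,-53],[0,0,0]],
  [0,[0,-2,-53],[0,0,0]],
  [0,[0,-2,-53],[0,0,0]],
])

```text
time: 5.95
ee_pos: [0.5263, -0.045, 0.1656]
tcp_rot: [153.9, 38.2, 150.9]
wrist_force: [0.2, 0.4, -1.6]
opening: 0.0277
grasp_force: 45.2
```

```bash
python3 st.py; python3 - <<'E'
from workcell import bot
from h import *
for n in ("scene","top","wrist"):
    p=bot.camera_params(n); im,d=bot.camera(n)
    np.savez(n+"3.npz",im=im,d=d,**{k:np.array(p[k]) for k in "KRt"})
s=np.load("scene3.npz")["im"]; w=np.load("wrist3.npz")["im"]
cv2.imwrite("pics/s3.png",cv2.resize(s[130:250,290:410],(600,600),interpolation=cv2.INTER_CUBIC)[:,:,::-1])
cv2.imwrite("pics/w3.png",w[:,:,::-1])
E
```

```text
{'time': np.float64(5.95), 'q': array([-13.34  , -42.1331, -45.9795,  43.366 ,  15.8037,  12.8491]), 'ee_pos': array([ 0.5263, -0.045 ,  0.1656]), 'tcp_rot': array([153.9007,  38.1575, 150.8691]), 'wrist_force': array([ 0.192 ,  0.3902, -1.5997]), 'opening': np.float64(0.0277), 'grasp_force': np.float64(45.2324)}
beam [ 0.699  0.114 -0.706] az 9.3 window [ 0.5871 -0.0351  0.1042] dist 0.0977 hit err mm [ 0.1 -0.6 10.2]
need shift mm [-1.5  0.4 -8.4] turn [-0.     0.001  0.   ]
```

View pics/s3.png

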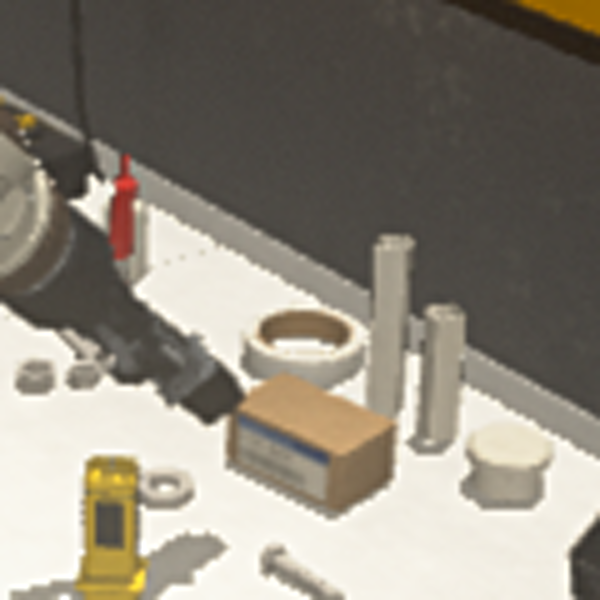

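View pics/w3.png

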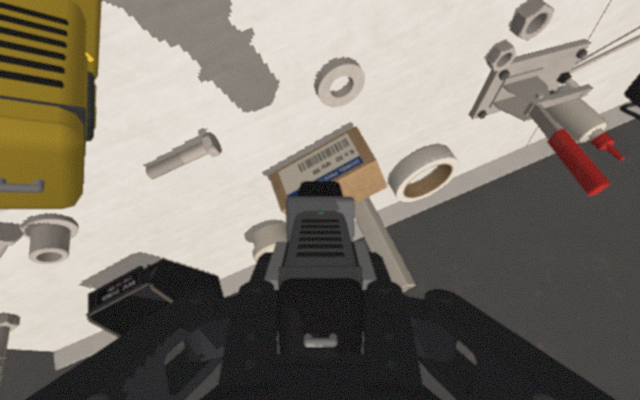

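The scene crop shows the nose at (220,405) in front of and above the label at (285,455), with carton and bystanders in place. In the wrist view the scanner sits straight in the fingers at (320,230), the LED is green at (322,212), and a yellow look-alike is close at (40,100). I'll check the scanner's pose in the hand and the clearance to that look-alike.

```bash
python3 - <<'E'
from workcell import bot
from h import *
from scipy.spatial.transform import Rotation as Ro
o=bot.get_obs(); R=Ro.from_euler("xyz",o["tcp_rot"],degrees=True).as_matrix()
im,P,C=cloud("wrist","wrist3.npz"); T=(P-o["ee_pos"])@R
print("cam world",C.round(3),"cam in tool",((C-o["ee_pos"])@R).round(3))
y=P[:208,:100].reshape(-1,3); y=y[(y[:,2]>.03)&(y[:,2]<.2)]
print("yellow",y.min(0).round(3),y.max(0).round(3),"min dist to cam",np.linalg.norm(y-C,axis=1).min().round(3))
yt=(y-o["ee_pos"])@R; print("yellow in tool frame",yt.min(0).round(3),yt.max(0).round(3))
t=T[170:350,270:370].reshape(-1,3); t=t[np.isfinite(t).all(1)&(np.abs(t[:,1])<.024)&(np.abs(t[:,0])<.03)]
for lo in np.arange(-.06,.1,.01):
    s=t[(t[:,2]>lo)&(t[:,2]<lo+.01)]
    if len(s)>8: print(round(lo,3),len(s),"x",np.percentile(s[:,0],[2,50,98]).round(4),"y",np.percentile(s[:,1],[2,50,98]).round(4))
E
```

```text
cam world [ 0.377 -0.032  0.22 ] cam in tool [ 0.073  0.001 -0.142]
yellow [ 0.418 -0.121  0.058] [ 0.464 -0.082  0.147] min dist to cam 0.11
yellow in tool frame [ 0.039 -0.107 -0.062] [ 0.112 -0.066  0.024]
-0.06 5750 x [-0.0039  0.0088  0.0179] y [-0.0129  0.0005  0.0141]
-0.05 1756 x [-0.006   0.0176  0.0186] y [-0.0154  0.0008  0.0167]
-0.04 1169 x [0.0071 0.0177 0.0191] y [-0.0172  0.0004  0.0183]
-0.03 936 x [0.0105 0.0171 0.0191] y [-0.0186  0.0004  0.0198]
-0.02 973 x [0.0104 0.0175 0.0192] y [-0.0191  0.0008  0.0203]
-0.01 565 x [0.007  0.0171 0.019 ] y [-0.0194  0.0004  0.0206]
0.0 389 x [0.0133 0.0178 0.019 ] y [-0.0124  0.0003  0.0134]
0.01 317 x [0.0134 0.0177 0.0185] y [-0.0125  0.0003  0.0132]
0.02 1407 x [0.0002 0.0179 0.0228] y [-0.0181  0.0003  0.0188]
0.04 140 x [0.0176 0.0188 0.0192] y [-0.0119  0.0005  0.0129]
0.05 190 x [0.0164 0.0187 0.0192] y [-0.0129  0.0002  0.0136]
0.06 164 x [0.0153 0.0187 0.0191] y [-0.0138  0.0005  0.0137]
0.07 136 x [0.0163 0.0187 0.0192] y [-0.0132  0.0001  0.0137]
0.08 35 x [0.016  0.0187 0.019 ] y [-0.0138 -0.0006  0.013 ]
```

The scanner sits true in the hand, with its axis parallel and within 1 mm. Clearance to the yellow stick is at least 25 mm. Final correction down.

Request:
step_arm([
  [0,[-1,0.4,-5],[0,0,0]],
  [0,[-1.5,0.4,-8.4],[0,0,0]],
  [0,[-1.5,0.4,-8.4],[0,0,0]],
  [0,[-1.5,0.4,-8.4],[0,0,0]],
  [0,[-1.5,0.4,-8.4],[0,0,0]],
  [0,[-1.5,0.4,-8.4],[0,0,0]],
  [0,[-1.5,0.4,-8.4],[0,0,0]],
  [0,[-1.5,0.4,-8.4],[0,0,0]],
])

```text
time: 6.9
ee_pos: [0.5245, -0.0446, 0.156]
tcp_rot: [153.9, 38.1, 150.9]
wrist_force: [0.5, 0.3, -1.9]
opening: 0.0274
grasp_force: 45.2
```

```bash
python3 st.py; python3 - <<'E'
from workcell import bot
from h import *
p=bot.camera_params("wrist"); im,d=bot.camera("wrist"); K,R,t=p["K"],p["R"],p["t"]
L=np.array([.6553,-.0233,.025]); c=K@(R@L+t); print("label px",(c[:2]/c[2]).round(1))
a=im[100:220,240:400]
cv2.imwrite("pics/w4.png",cv2.resize(a,None,fx=4,fy=4,interpolation=cv2.INTER_CUBIC)[:,:,::-1])
E
```

```text
{'time': np.float64(6.9), 'q': array([-13.3373, -42.3951, -47.1146,  42.5722,  15.796 ,  12.854 ]), 'ee_pos': array([ 0.5245, -0.0446,  0.156 ]), 'tcp_rot': array([153.9315,  38.0807, 150.8822]), 'wrist_force': array([ 0.5122,  0.344 , -1.8941]), 'opening': np.float64(0.0274), 'grasp_force': np.float64(45.233)}
beam [ 0.698  0.114 -0.707] az 9.3 window [ 0.5852 -0.0347  0.0945] dist 0.1004 hit err mm [-0.   0.1 -1.5]
need shift mm [ 0.3 -0.1  1.2] turn [-0.  0. -0.]
label px [319.8 175.6]
```

View pics/w4.png

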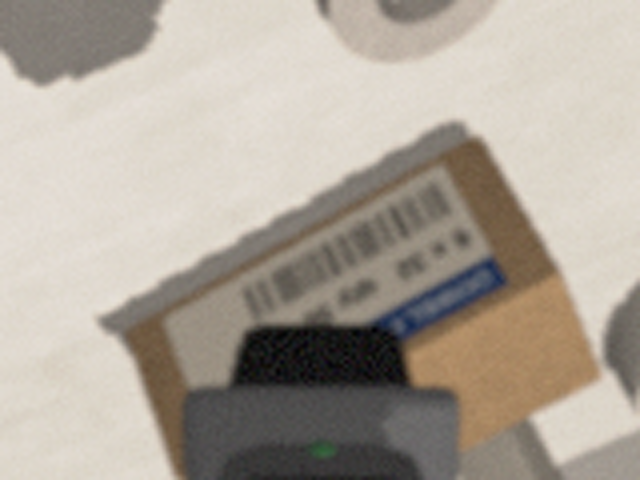

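The crop shows the label's lower corners at (165,325) and (443,165) and its upper right corner at (505,283), with the nose lined up on it. I'll cast those corners onto the face plane to confirm the centre, then decide.

```bash
python3 - <<'E'
from workcell import bot
from h import *
p=bot.camera_params("wrist"); K,R,t=p["K"],p["R"],p["t"]; C=-R.T@t
L=np.array([.6553,-.0233,.025]); a=np.radians(9.3); n=np.array([np.cos(a),np.sin(a),0]); s=np.array([-n[1],n[0],0])
q=[]
for c in [(165,325),(443,165),(505,283)]:
    r=R.T@np.linalg.inv(K)@np.array([240+c[0]/4-.4,100+c[1]/4-.4,1]); X=C+r*((L-C)@n)/(r@n); q.append([(X-L)@s,X[2]])
print("along face, z (mm):",(np.array(q)*1e3).round(1))
E
```

```text
along face, z (mm): [[-40.7   6.8]
 [ 44.2   5.3]
 [ 43.4  45.6]]
```

The label centre comes out within about 2 mm of the aim point, the pose is steady and the key is flush. Handing in.

```bash
python3 -c "
from workcell import bot
print(bot.job_done())"
```

```text
the job is handed in; nothing more can be done
None
```

I handed the job in at about 7 s on the clock, with the arm holding the scanner about 10 cm in front of the label, tilted 45°, its key squeezed flush and the beam within about 2 mm of the label's middle; I don't have the judge's result.

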